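# Put the bench-mounted gear selector into third

## Robot

A 6-joint arm with a two-finger parallel gripper is mounted at the origin on the work surface. World frame = base frame: x ahead of the robot, y to its left, z up, the work surface at z = 0. Lengths are in mm, angles in degrees, forces in N, time in s.
With the tool pointing down it reaches from about 350 to 850 mm from the base axis. Payload 8.1 kg.
Tool frame: the origin (TCP) lies midway between the tips of the shut fingers; the grasp point (between the pads) lies 19 mm behind it (r.grasp_offset is the distance from the TCP to the grasp point, in mm); z points along the fingers, x is the direction in which the jaws open and shut, and the axes are right-handed (so a half turn about z gives the same grasp; the last joint's range is limited). The gripper opens to 85 mm and grips with 20 to 120 N. Pads are 22 mm wide; open, the fingers measure 114 mm over their backs; the gripper's body (76 mm by 85 mm) begins 54 mm behind the grasp point. The pads swing forward as they close: fully open they stand 13 mm farther back than shut.
Start: joints at [-80.352, 7.471, 85.268, -0, 87.261, -4.893], TCP at [150.671, -580.778, 231.292] pointing down, gripper open.
Joint ranges: [-169.43, 169.43], [-51.17, 129.36], [1.28, 143.12], [-76.62, 256.62], [0, 156.53], [-152.29, 152.29]. Speed limits (degrees/s): [136.94, 136.94, 159.86, 180, 180, 180].

## Interface

Orientations are given as [roll, pitch, yaw] about the fixed x, y, z axes, in that order (R = Rz(yaw) Ry(pitch) Rx(roll)).
In Python, from bench import r, optics, hand_in gives the robot as it stands.
- The arm moves only by the shell command python3 -m pendant 'ROWS' [FORCE]. ROWS is JSON, a list of rows, each a list of 5 numbers: the opening, from 0 (shut) to 1 (fully open), then the shift along the tool's x, y, z in mm, then the turn about the tool's z in degrees. A call has 1 to 10 rows; each row shifts and turns the commanded pose from where the row before left it, along the tool's axes as they then stand; what a row does not reach is not made up. A row lasts 1/10 s, in which the tool goes at most 50 mm and 8.59 degrees, less where a joint would pass 70% of its speed; a pose out of reach is approached as far as the arm can. A call with a gripper value outside its range is refused whole. The fingers move at their own pace and stop on an object; FORCE is the grip in N (left out, the last holds). Time passes only in rows, so rows that do not move let the fingers close. It gives the time, the measured TCP pose, the force and the opening at its end, in the units of the state.
- r.sense(): the state, without advancing time (a new reading comes with each control period).
- optics.snapshot(name): name is "side" or "top" or "wrist"; returns (picture, depth): 480x640x3 uint8, blue, green, red; 480x640 float32, mm along the optical axis (not along the pixel's ray), 0 where there is no reading.
- optics.camera_params(name): a dict with "camera_matrix" (3x3 intrinsics, pixels), "eye" and "orientation" of the camera in the world. Camera axes: x right, y down, z forward; pixel columns grow to the right and rows downward; lengths in mm; the calibration is good to about 2 mm. A picture is of the moment at which its call begins: read the wrist's pose just before it. camera_params takes no time and is no camera call; for the wrist camera it gives the pose at the moment of the call.
- hand_in(): hands the job in, once; it reports no verdict.
Trained networks look in the newest picture that a camera, given by its name, has taken for a name from the list of things; names that differ only in an ending like _2 or _b are one class to them, and where a whole thing is asked for, a point or a joint stands for the part that bears it (a point fixed in the world has none). Each returns a list of dicts, best first, with "score" (0 to 1); they miss things now and then, are a little off and sometimes report something else, mostly with a low value. They report only what shows in the picture. A call takes as long as a camera call.
- optics.search_frame(camera, query): "at" ([x, y, z] in mm, in world coordinates, good to about 4 mm: the middle of the surface that is visible of it).
The state is a dict: "time": time; "joint_pos": joint angles; "qd": joint speeds; "joint_efforts": joint torques, N m; "tool_pos": TCP position; "tcp_rot": TCP orientation; "ft_force": force on the tool from outside, world axes, zero at the start; "wrist_torque": the same for the moment, N m; "finger_gap": finger opening in mm.
Only numpy, scipy, OpenCV 4.12 (cv2) and the standard library are available. Lean on these libraries where they do the work, as an engineer would, in place of code of your own. Each camera call takes 0.05 s, during which the arm holds its last target. There are 200 camera calls.

## Task

The gear selector bolted to the bench is in its left-hand column; shift it into third for testing: with a fingertip or the outside of the fingers, push its lever to the cross channel, across to the right, and then forward (away from the robot), fully home in the far right slot, without dipping into the near right slot on the way. Only push the lever, gently: do not pinch it, do not pull its knob up and do not force it against the gate. Leave everything else on the bench where it is, and finish with the hand clear and the lever standing in third.

Things in the scene. Friction and masses are not known exactly. Their poses are not given: they have to be found in the camera images.
- shifter: gear selector, fixed to the bench: aluminium base plate 180 x 150 x 8 mm, grey housing 120 x 120 mm, on top an aluminium gate plate with an H of slots, its upper face 104 mm above the bench. Origin at the underside centre, on the bench; x points forward (away from the robot, turned by up to 0.4 rad either way), y to its left, z up. A steel stick 10 mm in diameter with a black knob rises from the gate
- gate (a point): centre of the H, in the middle of the cross channel, on the plate's upper face. A left and a right column run along x, 18 mm left and right of here, slots 16 mm wide, ending 30 mm ahead and behind; one cross channel along y joins them. The two tongues of plate between the columns are 20 mm wide, with round noses 8 mm ahead of and behind here; they stop the stick, so it changes column only by the channel
- third (a point): point on the plate's upper face where the stick's axis stands when home in the third slot, the far right one (23 mm ahead and 19 mm right of the gate's centre). Slots are counted as in a car: first = far left, second = near left, third = far right, fourth = near right
- pivot (a point): point about which the lever turns, 20 mm above the selector's origin, inside the housing
- lever_fore (a joint): fore-and-aft lean of the lever, rad: 0 in the cross channel, positive forward, stops at -0.27 and 0.27 (fully home in a slot). Starts anywhere between -0.26 and 0.26. No spring: friction keeps the lever where it is left; about 2 N at the knob moves it. To cross, it must be within about 0.04 of 0; the round noses guide it in if it is up to 0.06 off
- lever_side (a joint): sideways lean of the lever, rad: -0.22 = left column (the start), 0 upright, 0.22 = right column; stops at both. No spring, about 2 N at the knob moves it
- knob_lift (a joint): how far the knob is pulled up along the stick, m: 0 = down, held there by a spring of 12 N; it must stay down
- knob (a point): centre of the lever's rounded black knob, 41 mm wide, from 18 mm below to 21 mm above this point, on a neck 17 mm wide. It lies 180 mm from the pivot: with leans f (fore) and s (side) it is at (0.18 sin f cos s, -0.18 sin s, 0.02 + 0.18 cos f cos s) m in the selector's frame, so 200 mm above the bench upright, 39 mm left or right of centre in the columns, 47 mm ahead or behind when home
- flux_bottle: small upright closed bottle with white cap, 36 mm diameter, 80 mm tall, origin at underside centre; stands left of and beyond the selector
- solder_reel: grey flanged reel, 56 mm diameter, 50 mm tall, origin at underside centre; stands on the right of the selector
- screwdriver: black-handled screwdriver 170 mm long, lying to the left of the selector
- spare_knob: loose spare black knob, same shape as the one on the lever, 41 mm wide and 51 mm tall, standing on its narrow neck on the bench to the near right of the selector; origin at underside centre; not part of the job
- multimeter: black hand multimeter 150 x 80 x 34 mm lying flat, to the right
- parts_tray: grey open tray with four compartments, 130 x 100 x 30 mm, to the left
- relay: clear-cased relay 34 x 34 x 50 mm standing to the right of the selector

How it is judged:
By the outcome, as a careful person would: the job done as asked, in the order asked, and still so for the second after the job is handed in, with the robot touching nothing.
It also fails if it takes over 48 s, if anything falls off the work surface, if the arm or the gripper's body presses on something with over 40 N, if the wrist force passes 120 N, or if a joint passes its speed limit or range.

## Working session

There is one attempt and no reset: what is moved stays moved. The work goes in short steps, Python scripts to look and compute and a shell command to move; the robot and the scene stay as the last step left them, time stands still between calls to the robot, and variables do not carry over. Pictures are saved under pics/ and viewed, about 8 in all and at most 12, crops included, and the job is handed in when it is done.

```bash
mkdir -p pics; ls; cat > h.py <<'E'
from bench import r, optics
import cv2, numpy as np
from scipy.spatial.transform import Rotation as R
def cam(n):
    p=optics.camera_params(n); return np.array(p["camera_matrix"],float),np.array(p["eye"],float),p["orientation"]
E
python3 - <<'E'
from h import *
for n in("top","side"):
    print(optics.camera_params(n))
    im,d=optics.snapshot(n); cv2.imwrite(f"pics/{n}0.png",im); np.save(f"pics/{n}0.npy",d)
    for q in("shifter","knob","spare_knob","solder_reel","relay","flux_bottle"):
        print(n,q,[(np.round(o["at"]),round(o["score"],2)) for o in optics.search_frame(n,q)][:3])
print(r.sense())
E
```

```text
pics
{'camera_matrix': array([[484.77684894,   0.        , 313.97258305],
       [  0.        , 484.77684894, 229.98246602],
       [  0.        ,   0.        ,   1.        ]]), 'eye': array([ 406.59697283,  -11.45271712, 1144.41509346]), 'orientation': array([-170.79844771,    1.1252859 ,  -90.67914658])}
top shifter [(array([557., -55., 100.]), 0.81)]
top knob [(array([588., -18., 211.]), 0.87)]
top spare_knob [(array([ 494., -168.,   48.]), 0.81)]
top solder_reel [(array([ 600., -184.,   49.]), 0.94)]
top relay [(array([560., -51., 107.]), 0.73), (array([ 538., -220.,   50.]), 0.72)]
top flux_bottle [(array([619.,  68.,  56.]), 0.49)]
{'camera_matrix': array([[561.26829316,   0.        , 331.83064517],
       [  0.        , 561.26829316, 238.45430885],
       [  0.        ,   0.        ,   1.        ]]), 'eye': array([ 497.95044959, -899.15377684,  828.59912378]), 'orientation': array([-1.28204170e+02,  1.25943026e-01, -5.03242744e+00])}
side shifter []
side knob [(array([580., -30., 205.]), 0.76)]
side spare_knob [(array([ 492., -182.,   42.]), 0.96), (array([566., 392.,  17.]), 
[... 232 characters left out ...]
)]
{'time': 0.7, 'joint_pos': array([-8.03511195e+01,  7.47125689e+00,  8.52666232e+01,  2.48368825e-03,
        8.72592921e+01, -4.89399239e+00]), 'qd': array([-3.61126221e-02,  1.32078268e-02, -9.25934655e-02, -1.20182767e-02,
       -1.09640959e-02, -6.74703345e-06]), 'joint_efforts': array([-8.93899633e-04, -5.69145370e+01, -5.00750327e+01, -2.73303931e-04,
        1.17163640e-03,  5.15398540e-05]), 'tool_pos': array([ 150.69472868, -580.79586197,  231.3025684 ]), 'tcp_rot': array([-1.79997769e+02, -3.02911285e-03, -7.54572459e+01]), 'ft_force': array([-0.08597086,  0.31976035,  0.25782303]), 'wrist_torque': array([-0.01993407,  0.05140958, -0.03416055]), 'finger_gap': 84.92888129055139}
```

```bash
cat >> h.py <<'E'
def cloud(n,d):
    K,e,o=cam(n); M=R.from_euler('xyz',o,degrees=True).as_matrix()
    v,u=np.mgrid[:480,:640]
    c=np.stack([(u-K[0,2])/K[0,0]*d,(v-K[1,2])/K[1,1]*d,d],-1)
    return c@M.T+e
def proj(n,P):
    K,e,o=cam(n); M=R.from_euler('xyz',o,degrees=True).as_matrix()
    c=(np.atleast_2d(P)-e)@M; return np.c_[c[:,0]/c[:,2]*K[0,0]+K[0,2],c[:,1]/c[:,2]*K[1,1]+K[1,2]]
E
python3 - <<'E'
from h import *
im=cv2.imread("pics/top0.png"); d=np.load("pics/top0.npy"); P=cloud("top",d)
near=(abs(P[...,0]-560)<130)&(abs(P[...,1]+45)<130)&(d>0)
for lo,hi in((96,112),(4,14),(175,240)):
    m=(near&(P[...,2]>lo)&(P[...,2]<hi)).astype(np.uint8)
    n,l,s,c=cv2.connectedComponentsWithStats(m)
    k=1+s[1:,4].argmax(); q=P[l==k]
    print(lo,q.shape,q.mean(0).round(1),np.median(q[:,2]),q.max(0),cv2.minAreaRect(q[:,:2].astype(np.float32)))
u,v=proj("top",[560,-50,100])[0].astype(int);print(u,v)
c=cv2.resize(im[max(0,v-110):v+110,u-150:u+150],None,fx=2.6,fy=2.6,interpolation=cv2.INTER_CUBIC); cv2.imwrite("pics/topc.png",c)
E
```

```text
96 (2260, 3) [560.9 -61.1 103.6] 103.65311444043016 [629.58064762   5.65848347 111.61566602] ((567.2593994140625, -55.84539031982422), (120.19947814941406, 120.87325286865234), 86.9050064086914)
4 (1424, 3) [539.6 -47.4   8. ] 7.856544200077792 [659.55411383  24.01414695  13.99406222] ((567.4959716796875, -55.203147888183594), (153.53573608398438, 181.8453369140625), 87.42528533935547)
175 (326, 3) [582.6 -17.6 209.4] 210.54041996776976 [602.7450156    1.09319301 218.29877609] ((583.9694213867188, -17.933313369750977), (37.84070587158203, 37.372283935546875), 88.95992279052734)
340 236
```

View pics/topc.png

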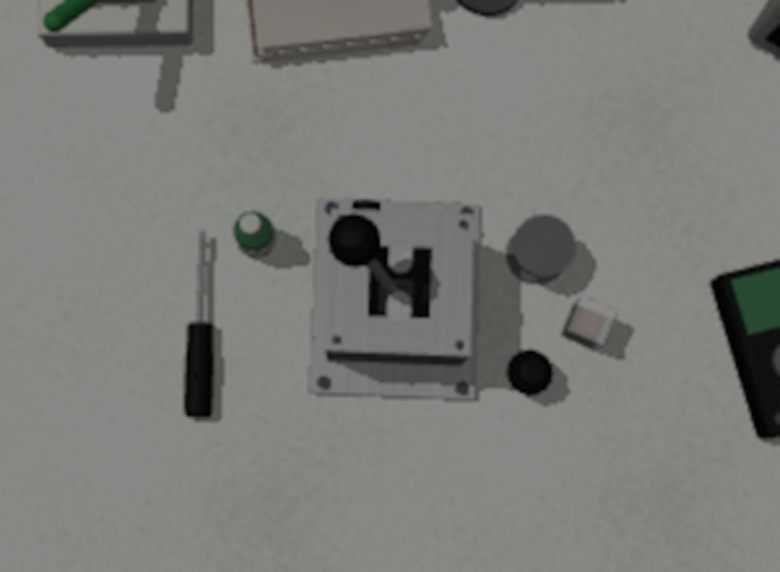

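View pics/side0.png

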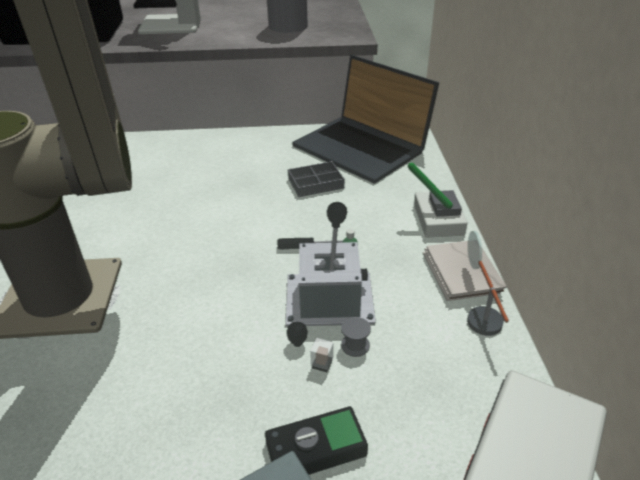

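The top view shows the lever in the left column, its knob at (355,240) in the crop, just ahead of the channel. The side view agrees, and only low items stand nearby. The selector is at about (567,-55.5) with yaw -2.8°, and the knob is about 15 mm ahead of the channel. Plan: keep the fingers shut, go to the far side of the knob, and push it back.

```bash
python3 -m pendant '[[0,0,0,-20,5.8],[0,0,0,-20,5.8],[0,0,0,-20,5.7],[0,0,0,0,0]]' && python3 -m pendant '[[0,-29,-23,0,0],[0,-29,-23,0,0],[0,-29,-23,0,0],[0,-29,-23,0,0],[0,-29,-23,0,0],[0,-29,-23,0,0],[0,-29,-23,0,0],[0,-29,-23,0,0],[0,-29,-23,0,0],[0,-29,-23,0,0]]' && python3 -m pendant '[[0,-29,-23,0,0],[0,-29,-23,0,0],[0,-29,-23,0,0],[0,-29,-23,0,0],[0,-29,-23,0,0],[0,-29,-23,0,0],[0,-29,-23,0,0],[0,-29,-23,0,0],[0,-29,-23,0,0],[0,-29,-23,0,0]]'; python3 -m pendant '[[0,0,0,0,0],[0,0,0,0,0]]'
cat >> h.py <<'E'
C=np.array([567.3,-55.6]); YAW=np.radians(-2.8)
def loc(p):
    d=np.asarray(p)[...,:2]-C; c,s=np.cos(YAW),np.sin(YAW); return np.stack([c*d[...,0]+s*d[...,1],-s*d[...,0]+c*d[...,1]],-1)
def knob(n):
    im,d=optics.snapshot(n); q=optics.search_frame(n,"knob"); 
    for o in q[:3]: print(n,"knob",np.round(o["at"]),"local",loc(o["at"]).round(1),round(o["score"],2))
    return im,d
def st():
    s=r.sense(); print("t",s["time"],"tcp",s["tool_pos"].round(1),"local",loc(s["tool_pos"]).round(1),"rot",s["tcp_rot"].round(1),"F",s["ft_force"].round(1),"gap",round(s["finger_gap"],1))
E
python3 - <<'E'
from h import *
st(); im,d=knob("side"); cv2.imwrite("pics/side1.png",im)
im,d=knob("wrist"); cv2.imwrite("pics/wrist1.png",im); np.save("pics/wrist1.npy",d)
P=cloud("wrist",d); m=(P[...,2]>180)&(P[...,2]<225)&(abs(P[...,0]-580)<60)&(abs(P[...,1]+20)<60)&(d>0)
print(m.sum(), P[m].min(0),P[m].max(0)); 
m=(P[...,2]>99)&(P[...,2]<109)&(d>0)&(abs(P[...,0]-567)<80)&(abs(P[...,1]+55)<80)
if m.sum()>50: print(m.sum(),cv2.minAreaRect(P[m][:,:2].astype(np.float32)))
E
```

```text
time: 1.1
tool_pos: [150.9, -582.2, 295.1]
tcp_rot: [-179.9, -0.3, -92.9]
ft_force: [0.6, -0.4, 1.0]
finger_gap: 28.5
time: 2.1
tool_pos: [394.9, -300.7, 290.3]
tcp_rot: [180.0, 0.0, -92.6]
ft_force: [-0.3, -0.9, 0.4]
finger_gap: 0.1
time: 3.1
tool_pos: [638.6, -22.2, 290.0]
tcp_rot: [179.9, -0.0, -92.6]
ft_force: [0.8, 1.1, 0.1]
finger_gap: 0.1
time: 3.3
tool_pos: [637.9, -22.8, 289.6]
tcp_rot: [179.9, -0.0, -92.6]
ft_force: [0.2, -0.3, 0.0]
finger_gap: -0.2
t 3.3 tcp [637.9 -22.8 289.6] local [68.9 36.2] rot [179.9  -0.  -92.6] F [ 0.2 -0.3  0. ] gap -0.2
side knob [579. -30. 208.] local [10.7 26. ] 0.75
wrist knob [630.  60.  56.] local [ 57.3 118. ] 0.35
36 [595.97890644 -34.27888452 189.20889036] [603.776743    -3.56030612 203.14943006]
9203 ((567.1914672851562, -56.04336166381836), (120.1573715209961, 120.3364028930664), 86.921875)
```

View pics/wrist1.png

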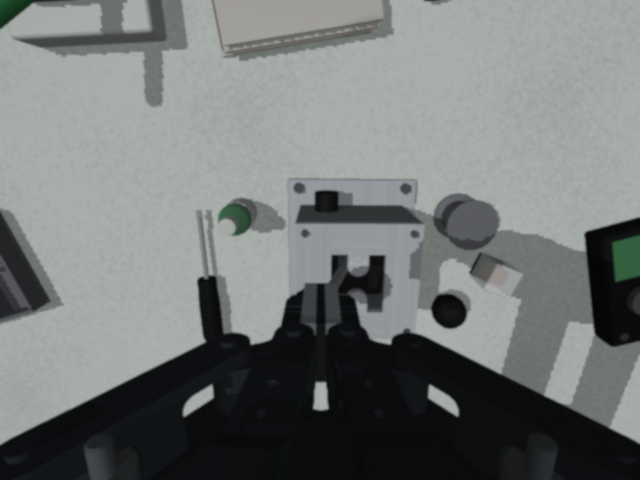

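The wrist view shows the shut fingers at (322,300), beyond the knob, which they hide. It gives the same plate centre and yaw. The knob's far edge is at x≈604 and the finger face at about 627, so it is clear to go down.

```bash
python3 -m pendant '[[0,-2,0,25,0],[0,0,0,25,0],[0,0,0,25,0],[0,0,0,20,0],[0,0,0,10,0],[0,0,0,0,0],[0,0,0,0,0]]' && python3 -m pendant '[[0,0,5,0,0],[0,0,5,0,0],[0,0,2,0,0],[0,0,2,0,0],[0,0,2,0,0],[0,0,0,0,0]]'
python3 - <<'E'
from h import *
st(); im,d=knob("side"); cv2.imwrite("pics/side2.png",im[150:330,230:450].repeat(3,0).repeat(3,1)); knob("top")
E
```

```text
time: 4.2
tool_pos: [638.5, -22.1, 187.5]
tcp_rot: [-179.9, -0.0, -92.8]
ft_force: [-0.0, 0.4, 0.6]
finger_gap: -0.1
time: 4.8
tool_pos: [622.0, -20.8, 186.4]
tcp_rot: [-180.0, 0.0, -92.8]
ft_force: [-0.5, -0.2, -0.1]
finger_gap: 0.1
t 4.8 tcp [622.  -20.8 186.4] local [52.9 37.5] rot [-180.     0.   -92.8] F [-0.5 -0.2 -0.1] gap 0.1
side knob [580. -29. 207.] local [11.7 26.9] 0.78
top knob [587. -20. 210.] local [17.9 36.6] 0.58
```

View pics/side2.png

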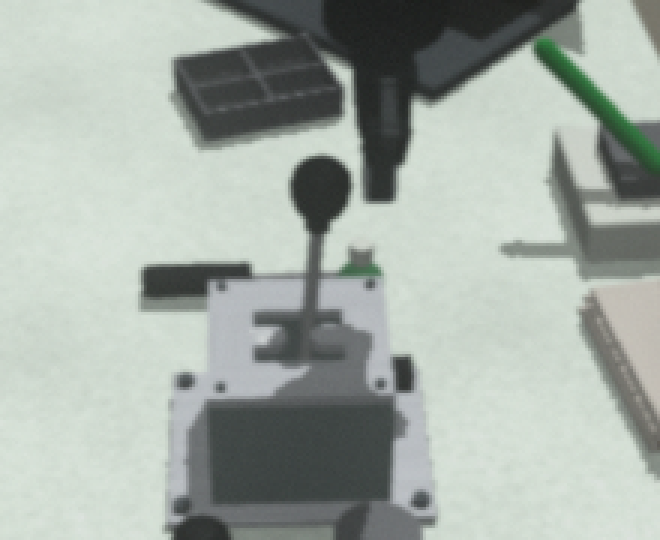

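The side view shows the finger tip just beyond the knob, which is at about (320,188), at its equator height. The gap is about 10 mm. I push back slowly.

```bash
python3 -m pendant '[[0,0,3,0,0],[0,0,3,0,0],[0,0,2,0,0],[0,0,2,0,0],[0,0,2,0,0],[0,0,2,0,0],[0,0,2,0,0],[0,0,2,0,0],[0,0,1,0,0],[0,0,0,0,0]]'
python3 - <<'E'
from h import *
st(); im,d=knob("side"); cv2.imwrite("pics/side3.png",im[150:330,230:450].repeat(3,0).repeat(3,1)); knob("top")
E
```

```text
time: 6.0
tool_pos: [603.0, -19.9, 186.3]
tcp_rot: [180.0, -0.0, -92.8]
ft_force: [1.6, 0.5, 1.8]
finger_gap: 0.1
t 6.0 tcp [603.  -19.9 186.3] local [33.9 37.4] rot [180.   -0.  -92.8] F [1.6 0.5 1.8] gap 0.1
side knob [567. -29. 208.] local [-1.8 26.5] 0.56
top knob [574. -19. 210.] local [ 4.5 37.1] 0.75
top knob [ 514. -390.   36.] local [ -36.4 -336.2] 0.27
```

View pics/side3.png

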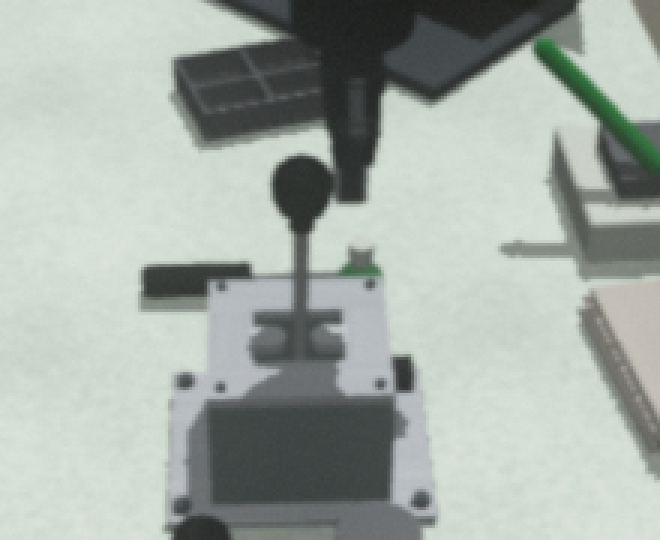

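The knob is in contact, with the stick at (300,330) standing nearly centred between the noses at (268,340) and (325,340). I push 2 mm more, back off forward, and go round to the left side of the knob.

```bash
python3 -m pendant '[[0,0,1,0,0],[0,0,1,0,0],[0,0,0,0,0],[0,0,-10,0,0],[0,0,-10,0,0],[0,0,0,0,0]]'
python3 - <<'E'
from h import *
st(); im,d=knob("side"); cv2.imwrite("pics/side4.png",im[150:330,230:450].repeat(3,0).repeat(3,1)); im,d=knob("top")
P=cloud("top",d); m=(abs(P[...,0]-570)<28)&(abs(P[...,1]+20)<30)&(P[...,2]>185)&(P[...,2]<230)&(d>0); q=P[m]
L=np.c_[loc(q),q[:,2]]
# sphere fit
A=np.c_[2*L,np.ones(len(L))]; x=np.linalg.lstsq(A,(L**2).sum(1),rcond=None)[0]; print(len(L),L.min(0),L.max(0),"sphere",x[:3],np.sqrt(x[3]+x[:3]@x[:3]))
E
```

```text
time: 6.8
tool_pos: [621.8, -20.9, 185.7]
tcp_rot: [180.0, 0.0, -92.8]
ft_force: [-0.1, -0.4, 0.0]
finger_gap: -0.2
t 6.8 tcp [621.8 -20.9 185.7] local [52.7 37.4] rot [180.    0.  -92.8] F [-0.1 -0.4  0. ] gap -0.2
side knob [566. -28. 206.] local [-2.7 27.9] 0.92
side knob [561. -98.  76.] local [ -4.3 -42.6] 0.2
top knob [573. -18. 211.] local [ 3.6 37.5] 0.72
325 [-17.8629639   19.02248565 191.88007826] [ 19.47549145  58.99383216 219.39331669] sphere [  1.8276236   38.77400642 197.65384966] 19.58035451875299
```

View pics/side4.png

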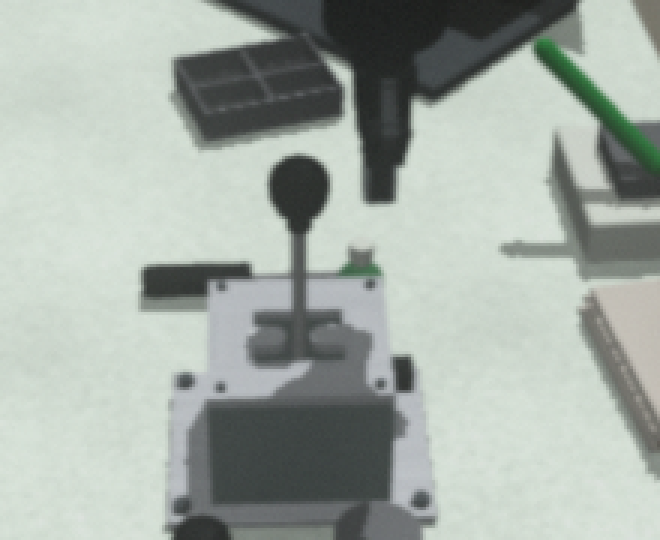

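The sphere fit puts the knob at local (1.8, 38.8), height 198, which is in the channel. I go round to its left side.

```bash
python3 -m pendant '[[0,-25,0,0,0],[0,-25,0,0,0],[0,0,0,0,0],[0,0,26,0,0],[0,0,26,0,0],[0,0,0,0,0],[0,0,0,0,0]]' && python3 -m pendant '[[0,6,0,0,0],[0,3,0,0,0],[0,2,0,0,0],[0,2,0,0,0],[0,2,0,0,0],[0,2,0,0,0],[0,2,0,0,0],[0,2,0,0,0],[0,0,0,0,0]]'
cat >> h.py <<'E'
def fit(n,c,w=28):
    im,d=optics.snapshot(n); P=cloud(n,d); L=np.concatenate([loc(P),P[...,2:]],-1)
    m=(np.hypot(L[...,0]-c[0],L[...,1]-c[1])<w)&(P[...,2]>192)&(P[...,2]<224)&(d>0); q=L[m]
    # fixed-radius robust fit
    from scipy.optimize import least_squares
    f=least_squares(lambda x:np.linalg.norm(q-x,axis=1)-20,[c[0],c[1],197],loss='soft_l1'); print(n,"knob fit",f.x.round(1),len(q),round(f.cost/max(1,len(q)),2)); return im
E
python3 - <<'E'
from h import *
st(); fit("top",(2,38)); knob("top")
E
```

```text
time: 7.7
tool_pos: [571.6, 31.3, 186.7]
tcp_rot: [-180.0, -0.0, -92.8]
ft_force: [0.4, -0.2, 0.7]
finger_gap: -0.3
time: 8.6
tool_pos: [570.8, 10.7, 186.6]
tcp_rot: [-180.0, 0.0, -92.8]
ft_force: [0.9, 2.6, 2.5]
finger_gap: 0.2
t 8.6 tcp [570.8  10.7 186.6] local [ 0.3 66.4] rot [-180.     0.   -92.8] F [0.9 2.6 2.5] gap 0.2
top knob fit [  1.9  35.1 198.9] 92 0.3
top knob [560. -25. 206.] local [-8.4 30.1] 0.64
```

```bash
python3 -m pendant '[[0,3,0,0,0],[0,3,0,0,0],[0,3,0,0,0],[0,3,0,0,0],[0,3,0,0,0],[0,3,0,0,0],[0,0,0,0,0]]'
python3 - <<'E'
from h import *
st(); fit("top",(2,17)); im,d=knob("side"); cv2.imwrite("pics/side5.png",im[150:330,230:450].repeat(3,0).repeat(3,1))
E
```

```text
time: 9.45
tool_pos: [569.6, -7.8, 186.1]
tcp_rot: [180.0, -0.0, -92.8]
ft_force: [0.8, 1.6, 0.9]
finger_gap: 0.1
t 9.45 tcp [569.6  -7.8 186.1] local [-0.  47.8] rot [180.   -0.  -92.8] F [0.8 1.6 0.9] gap 0.1
top knob fit [  2.3  16.  202.3] 80 0.41
side knob [565. -50. 210.] local [-2.5  5.3] 0.83
```

View pics/side5.png

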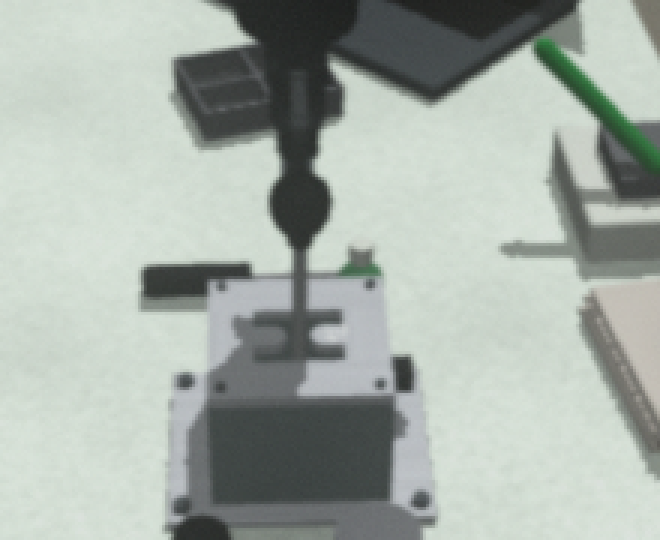

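The knob at (300,203) is crossing in the channel, with the stick at mid-slot and low force. I carry on.

```bash
python3 -m pendant '[[0,4,0,0,0],[0,4,0,0,0],[0,4,0,0,0],[0,4,0,0,0],[0,4,0,0,0],[0,4,0,0,0],[0,4,0,0,0],[0,4,0,0,0],[0,4,0,0,0],[0,4,0,0,0]]' && python3 -m pendant '[[0,3,0,0,0],[0,3,0,0,0],[0,2,0,0,0],[0,2,0,0,0],[0,0,0,0,0]]'
python3 - <<'E'
from h import *
st(); fit("top",(2,-31)); knob("top")
E
```

```text
time: 10.6
tool_pos: [567.8, -47.6, 186.2]
tcp_rot: [180.0, -0.0, -92.8]
ft_force: [-0.3, 1.5, 1.3]
finger_gap: 0.0
time: 11.1
tool_pos: [567.1, -57.4, 185.9]
tcp_rot: [180.0, 0.0, -92.8]
ft_force: [-0.3, 1.2, -0.8]
finger_gap: 0.1
t 11.1 tcp [567.1 -57.4 185.9] local [-0.1 -1.8] rot [180.    0.  -92.8] F [-0.3  1.2 -0.8] gap 0.1
top knob fit [  1.6 -33.6 199.5] 64 0.39
```

```bash
python3 -m pendant '[[0,1,0,0,0],[0,1,0,0,0],[0,1,0,0,0],[0,1,0,0,0],[0,0,0,0,0]]'; python3 -m pendant '[[0,1,0,0,0],[0,0,0,0,0]]'
python3 - <<'E'
from h import *
st(); im=fit("top",(2,-38)); knob("side")
E
```

```text
time: 11.75
tool_pos: [567.1, -61.4, 186.3]
tcp_rot: [180.0, -0.0, -92.8]
ft_force: [-0.6, 2.1, -0.4]
finger_gap: 0.0
time: 11.95
tool_pos: [567.1, -62.3, 186.3]
tcp_rot: [180.0, -0.0, -92.8]
ft_force: [-0.2, 1.5, -1.8]
finger_gap: -0.0
t 11.95 tcp [567.1 -62.3 186.3] local [ 0.1 -6.7] rot [180.   -0.  -92.8] F [-0.2  1.5 -1.8] gap -0.0
top knob fit [  1.7 -38.6 197.7] 63 0.3
side knob [ 563. -104.  210.] local [ -1.9 -48.6] 0.76
```

In the right column now, with the knob at (1.7,-38.6). I go round to the near side and push forward.

```bash
python3 -m pendant '[[0,-10,0,0,0],[0,-10,0,0,0],[0,0,23,0,0],[0,0,23,0,0],[0,0,0,0,0],[0,26,0,0,0],[0,26,0,0,0],[0,0,0,0,0],[0,0,0,0,0]]'
python3 - <<'E'
from h import *
st(); im=fit("top",(2,-38))
E
python3 -m pendant '[[0,0,-6,0,0],[0,0,-4,0,0],[0,0,-3,0,0],[0,0,-3,0,0],[0,0,-3,0,0],[0,0,-3,0,0],[0,0,-3,0,0],[0,0,-3,0,0],[0,0,0,0,0]]'
python3 - <<'E'
from h import *
st(); im=fit("top",(14,-38)); im,d=knob("side"); cv2.imwrite("pics/side6.png",im[150:330,230:450].repeat(3,0).repeat(3,1))
E
```

```text
time: 13.0
tool_pos: [520.2, -92.0, 186.6]
tcp_rot: [-180.0, 0.0, -92.8]
ft_force: [0.6, 0.3, -0.1]
finger_gap: -0.2
t 13.0 tcp [520.2 -92.  186.6] local [-45.3 -38.6] rot [-180.     0.   -92.8] F [ 0.6  0.3 -0.1] gap -0.2
top knob fit [  2. -38. 197.] 0 0.0
time: 13.95
tool_pos: [547.9, -93.4, 186.3]
tcp_rot: [-180.0, -0.0, -92.8]
ft_force: [-0.2, 1.1, 0.8]
finger_gap: 0.0
t 13.95 tcp [547.9 -93.4 186.3] local [-17.5 -38.7] rot [-180.    -0.   -92.8] F [-0.2  1.1  0.8] gap 0.0
top knob fit [ 14. -38. 197.] 0 0.0
side knob [ 576. -104.  206.] local [ 10.8 -47.9] 0.77
side knob [ 564. -109.   77.] local [ -0.7 -53.9] 0.44
```

View pics/side6.png

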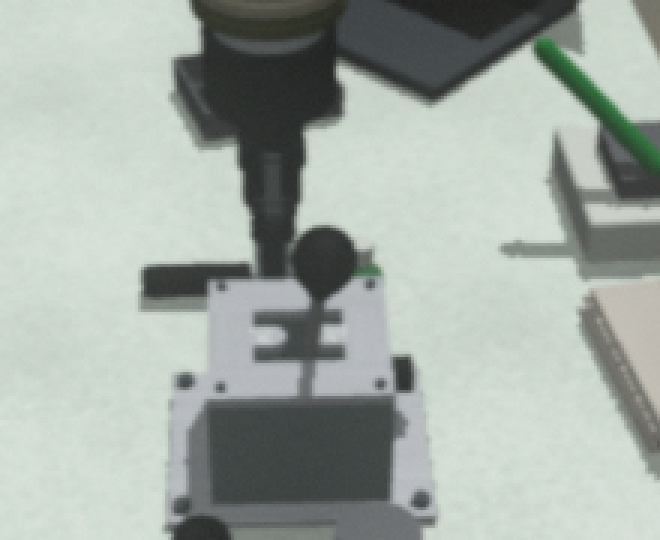

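The side view shows the knob at (323,262) leaning forward in the right column, with the finger behind it. I continue to home.

```bash
python3 -m pendant '[[0,0,-3,0,0],[0,0,-3,0,0],[0,0,-3,0,0],[0,0,-3,0,0],[0,0,-3,0,0],[0,0,-3,0,0],[0,0,-3,0,0],[0,0,-3,0,0],[0,0,-2,0,0],[0,0,0,0,0]]'; python3 -m pendant '[[0,0,-1,0,0],[0,0,-1,0,0],[0,0,-1,0,0],[0,0,0,0,0]]'
python3 - <<'E'
from h import *
st(); knob("side")
E
```

```text
time: 15.1
tool_pos: [573.8, -94.6, 186.2]
tcp_rot: [-180.0, -0.0, -92.8]
ft_force: [-1.3, -0.8, -1.7]
finger_gap: -0.3
time: 15.5
tool_pos: [576.7, -94.7, 186.3]
tcp_rot: [-180.0, -0.0, -92.8]
ft_force: [-2.2, -0.8, -1.4]
finger_gap: -0.4
t 15.5 tcp [576.7 -94.7 186.3] local [ 11.3 -38.6] rot [-180.    -0.   -92.8] F [-2.2 -0.8 -1.4] gap -0.4
side knob [ 603. -104.  204.] local [ 37.6 -46.5] 0.84
```

```bash
python3 -m pendant '[[0,0,-1,0,0],[0,0,-1,0,0],[0,0,-1,0,0],[0,0,0,0,0]]'; python3 -m pendant '[[0,0,-1,0,0],[0,0,0,0,0]]'; python3 -m pendant '[[0,0,-1,0,0],[0,0,0,0,0]]'
```

```text
time: 16.0
tool_pos: [579.7, -94.9, 186.3]
tcp_rot: [-180.0, -0.0, -92.8]
ft_force: [-1.9, -0.2, -0.7]
finger_gap: 0.2
time: 16.2
tool_pos: [580.6, -94.9, 186.3]
tcp_rot: [180.0, 0.0, -92.8]
ft_force: [-2.9, 0.3, -0.9]
finger_gap: -0.1
time: 16.4
tool_pos: [581.4, -94.9, 186.1]
tcp_rot: [180.0, 0.0, -92.8]
ft_force: [-3.1, 0.2, -1.4]
finger_gap: -0.2
```

```bash
for i in 1 2; do :; done; python3 -m pendant '[[0,0,-0.5,0,0],[0,0,0,0,0]]'; python3 -m pendant '[[0,0,-0.5,0,0],[0,0,0,0,0]]'
python3 - <<'E'
from h import *
st(); knob("side")
E
```

```text
time: 16.6
tool_pos: [581.9, -94.9, 186.1]
tcp_rot: [180.0, 0.0, -92.8]
ft_force: [-3.2, 0.7, -1.4]
finger_gap: -0.2
time: 16.8
tool_pos: [582.3, -95.0, 186.1]
tcp_rot: [180.0, 0.0, -92.8]
ft_force: [-3.1, -0.5, -2.0]
finger_gap: -0.5
t 16.8 tcp [582.3 -95.  186.1] local [ 16.9 -38.6] rot [180.    0.  -92.8] F [-3.1 -0.5 -2. ] gap -0.5
side knob [ 609. -108.  206.] local [ 44.6 -50. ] 0.78
side knob [539. 387.  14.] local [-49.7 440.6] 0.61
```

```bash
python3 -m pendant '[[0,0,-0.5,0,0],[0,0,0,0,0]]'; python3 -m pendant '[[0,0,-0.5,0,0],[0,0,0,0,0]]'; python3 -m pendant '[[0,0,-0.5,0,0],[0,0,0,0,0]]'
```

```text
time: 17.1
tool_pos: [582.8, -95.0, 186.0]
tcp_rot: [180.0, 0.0, -92.8]
ft_force: [-5.8, -0.0, -2.2]
finger_gap: -0.4
time: 17.3
tool_pos: [583.2, -95.0, 186.0]
tcp_rot: [179.9, 0.0, -92.8]
ft_force: [-6.6, 0.7, -2.3]
finger_gap: 0.1
time: 17.5
tool_pos: [583.6, -95.0, 185.9]
tcp_rot: [179.9, 0.0, -92.8]
ft_force: [-5.4, 0.2, -2.1]
finger_gap: 0.1
```

The force rose from 3 N to about 6 N, so the lever is against the stop. I back off and look.

```bash
python3 -m pendant '[[0,0,10,0,0],[0,0,25,0,0],[0,0,25,0,0],[0,0,0,-40,0],[0,0,30,-45,0],[0,-40,0,0,0],[0,-40,0,0,0],[0,-40,0,0,0],[0,-40,0,0,0],[0,0,0,0,0]]'
python3 - <<'E'
from h import *
st(); fit("top",(46,-38)); im,d=knob("side"); a=im[150:330,230:450].repeat(3,0).repeat(3,1); cv2.imwrite("pics/side7.png",a)
im,d=knob("top"); cv2.imwrite("pics/top7.png",cv2.resize(im[160:300,260:450],None,fx=4,fy=4,interpolation=cv2.INTER_CUBIC))
E
```

```text
time: 18.5
tool_pos: [504.6, 73.3, 269.2]
tcp_rot: [-179.8, 0.1, -92.5]
ft_force: [-0.9, -0.7, -0.9]
finger_gap: 0.0
t 18.5 tcp [504.6  73.3 269.2] local [-68.9 125.6] rot [-1.798e+02  1.000e-01 -9.250e+01] F [-0.9 -0.7 -0.9] gap 0.0
top knob fit [ 47.7 -38.5 190.6] 314 0.48
side knob [ 606. -108.  205.] local [ 41.4 -50.1] 0.6
top knob [612. -94. 202.] local [ 46.7 -36.3] 0.74
```

View pics/side7.png

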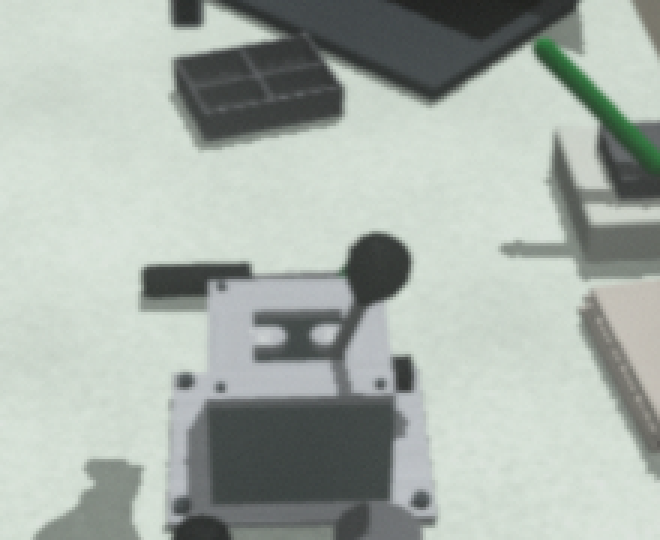

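View pics/top7.png

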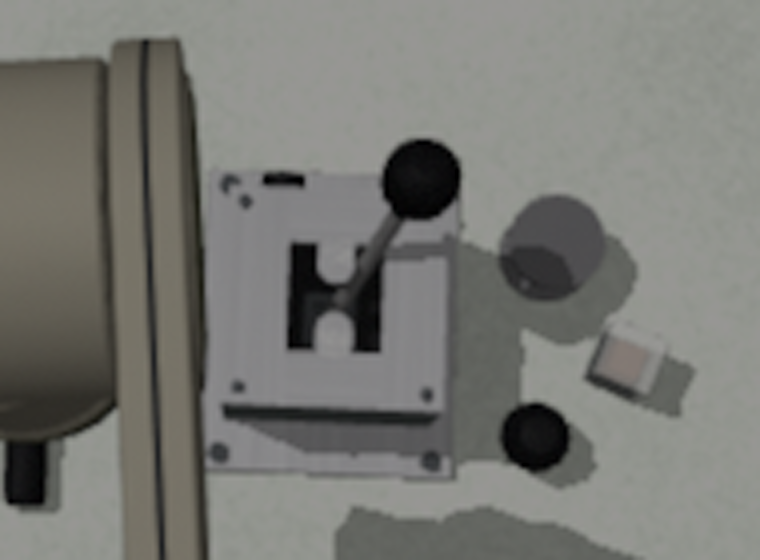

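Both views show the lever home in the far right slot. The fit gives (47.7,-38.5,190.6) against an ideal of about (47,-39,189), the neighbours are in place and the hand is clear.

```bash
python3 -m pendant '[[0,0,0,0,0],[0,0,0,0,0],[0,0,0,0,0]]'
python3 - <<'E'
from h import *
st(); fit("top",(46,-38))
for q in("spare_knob","solder_reel","relay"): print(q,[np.round(o["at"]) for o in optics.search_frame("top",q)][:2])
from bench import hand_in
print(hand_in())
E
```

```text
time: 19.05
tool_pos: [504.2, 68.4, 267.9]
tcp_rot: [-180.0, -0.0, -92.8]
ft_force: [1.0, 0.1, 0.7]
finger_gap: -0.1
t 19.05 tcp [504.2  68.4 267.9] local [-69.1 120.7] rot [-180.    -0.   -92.8] F [1.  0.1 0.7] gap -0.1
top knob fit [ 47.6 -38.3 190.8] 313 0.53
spare_knob []
solder_reel [array([ 601., -182.,   51.])]
relay [array([ 538., -221.,   51.]), array([557., -60., 106.])]
the job is handed in; nothing more can be done
None
```

The lever is standing in third and the job is handed in, at about 19 s on the robot's clock. With the fingers shut, I pushed the knob back into the cross channel, across to the right, then forward until it met the stop. I never pinched or lifted it, and it never went into the near right slot.

- **Lever position:** the last knob fit from the top camera was (47.6, -38.3, 190.8) mm in the selector's frame, about 2 mm from the fully home position of roughly (47, -39, 189). The side camera's detector gave (41, -50) for the knob, but it had read low and to the right throughout because it sees only the near surface. Its picture also shows the lever home.
- **Forces:** the pushes read about 1–3 N, rising to about 6 N at the final stop.
- **Surroundings:** the hand is clear and touching nothing. The solder reel and relay were re-detected within about 2 mm of where they started. The network missed the spare knob in the last check, but the closing top view shows it standing in place. I did not re-measure the other items. The screwdriver still shows in the side view, and nothing touched them.

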